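# Clear the leaf-clearing bench for the area scan

## Robot

A 7-joint arm with a two-finger parallel gripper is mounted at the origin on the work surface. World frame = base frame: x ahead of the robot, y to its left, z up, the work surface at z = 0. Lengths are in m, angles in rad, forces in N, time in s.
With the tool pointing down it reaches from about 0.4 to 0.85 m from the base axis. Payload 10.4 kg.
Tool frame: the origin (TCP) lies at the very end of the fingers, on their centre line; the grasp point (between the pads) lies 19 mm behind it; z points along the fingers, y is the line along which they close (so a half turn about z gives the same grasp; the last joint's range is limited). The gripper opens to 87 mm and grips with 3 to 60 N. Pads are 19 mm wide; open, the fingers measure 117 mm over their backs; the gripper's body (75 mm by 190 mm) begins 51 mm behind the grasp point.
Start: joints at [1.288, 0.332, -0.065, 1.46, 0.022, 1.35, -0.088], TCP at [0.161, -0.604, 0.223] pointing down, gripper open.
Joint ranges: [-2.6, 2.6], [-0.5, 2.12], [-1.47, 1.34], [0.16, 2.42], [-1.27, 4.41], [0.06, 2.06], [-2.6, 2.6]. Speed limits (rad/s): [2.22, 2.22, 2.79, 2.79, 3.14, 3.14, 3.14].

## Interface

Orientations are given as a unit quaternion [x, y, z, w].
In Python, from bench import read_state, cams, workorder gives the robot as it stands.
- The arm moves only by the shell command python3 -m crank 'ROWS' [FORCE]. ROWS is text: rows parted by semicolons, each of 5 numbers parted by spaces: the shift along the tool's x, y, z scaled (see below), then the turn about the tool's z scaled (see below), then the opening, from -1 (shut) to 1 (fully open). In form: dx dy dz yaw jaw; .... A call has 1 to 10 rows; each row shifts and turns the commanded pose from where the row before left it, along the tool's axes as they then stand; what a row does not reach is not made up. The controller multiplies each number of a shift by 200 mm and each number of a turn by 90 degrees. A row lasts 1/10 s, in which the tool goes at most 50 mm and 8.59 degrees, less where a joint would pass 70% of its speed; a pose out of reach is approached as far as the arm can. A call with a number of a shift or a turn outside -1 to 1 is refused whole. A call with a gripper value outside its range is refused whole. The fingers move at their own pace and stop on an object; FORCE is the grip in N (left out, the last holds). Time passes only in rows, so rows that do not move let the fingers close. It gives the time, the measured TCP pose, the force, the opening and the grip force at its end, in the units of the state.
- read_state(): the state, without advancing time (a new reading comes with each control period).
- cams.camera(name): name is "scene" or "top" or "wrist"; returns a dict with "img" (384x512x3 uint8, blue, green, red), "K" (3x3 intrinsics, pixels), "xyz" and "attitude" of the camera in the world; the wrist camera has in their place "mount" (4x4, takes a point from camera to tool coordinates, whose origin is the TCP and whose axes are the flange's). Camera axes: x right, y down, z forward; pixel columns grow to the right and rows downward; lengths in m; the calibration is good to about 2 mm. A picture is of the moment at which its call begins: read the wrist's pose just before it. There is no depth.
- workorder.close_job(): hands the job in; it is judged then, once.
The state is a dict: "time": time; "joint_positions": joint angles; "joint_vel": joint speeds; "joint_torque": joint torques, N m; "ee_pos": TCP position; "eef_rot": TCP orientation; "ft_force": force on the tool from outside, world axes, zero at the start; "torque": the same for the moment, N m; "width": finger opening in m; "grip_force": force on a finger pad.
Only numpy, scipy, OpenCV 4.12 (cv2) and the standard library are available. Lean on these libraries where they do the work, as an engineer would, in place of code of your own. Each camera call takes 0.05 s, during which the arm holds its last target. There are 200 camera calls.

## Task

The leaves are cleared: first switch the heating off by pulling its lever all the way towards you. Then push every covered glass dish off the resting marks and wholly onto the light panel, gently (they are fragile: a light push or grip, under 12 N) and without lifting it, and slide every lidded pot, without lifting it, from its heating mark onto a resting mark of its own, centred. When every dish and pot is in place, switch the light panel on by pushing its lever all the way away from you, and leave everything else on the bench where it is.

Things in the scene. Friction and masses are not known exactly. Their poses are not given: they have to be found in the camera images.
- hob: White glass heating field, 360 (x) x 410 (y) mm, flush in the black bench (top at z = 0; things slide on and off freely). Origin: centre of its top. Two rows of three marks, 130 mm apart along y: heating marks (three concentric rings, local x = +85 mm, far from the robot), resting marks (one ring 116 mm across with a small cross, local x = -80 mm, near the robot).
- rest0 (a point): Centre of resting mark 0 (local y = -130 mm on the heating field; local y points to the robot's left), on the surface.
- rest1 (a point): Centre of resting mark 1 (local y = 0 mm on the heating field; local y points to the robot's left), on the surface.
- rest2 (a point): Centre of resting mark 2 (local y = 130 mm on the heating field; local y points to the robot's left), on the surface.
- panel: Light panel: bright white rectangle with a black edge, 360 (x) x 190 (y) mm, let in flush with the bench, left of the heating field. Origin: centre of its top; x along its long side.
- pot_tall: Knobbed lidded steel pot: one rigid piece with its lid (the lid does not come off), about 0.55 kg. Origin: centre of the underside, z up. 100 mm across (lid rim 104), body 44 mm high, slightly domed lid to 53 mm, on it a round black knob 28 mm across from z = 56 to 76 mm on the axis (a neck below it).
- pot_wide: Low wide lidded steel pot: one rigid piece with its lid (the lid does not come off), about 0.55 kg. Origin: centre of the underside, z up. 112 mm across (lid rim 116), body 32 mm high, lid to 41 mm, over it a black bar handle along its own x: 64 long, 16 wide, z = 54 to 68 mm, crossing the axis, on two posts.
- kettle: Kettle: one rigid piece with its lid (the lid does not come off), about 0.55 kg. Origin: centre of the underside, z up. 104 mm across (lid rim 108), body 36 mm, lid to 45 mm, over it an arched black handle whose grip bar lies along its own x: 70 long, 18 wide, z = 62 to 76 mm, crossing the axis; a short spout at its own +y reaches 66 mm from the axis, 10 to 36 mm up.
- dish0: Covered round glass dish with a green leaf on show, 84 mm across, 28 mm high, upright wall (the lowest 10 mm 3 mm narrower), lid fixed, about 0.18 kg; too wide for the gripper. Fragile. All dishes are alike. Origin: centre of the underside.
- dish1: Covered round glass dish with a green leaf on show, 84 mm across, 28 mm high, upright wall (the lowest 10 mm 3 mm narrower), lid fixed, about 0.18 kg; too wide for the gripper. Fragile. All dishes are alike. Origin: centre of the underside.
- dish2: Covered round glass dish with a green leaf on show, 84 mm across, 28 mm high, upright wall (the lowest 10 mm 3 mm narrower), lid fixed, about 0.18 kg; too wide for the gripper. Fragile. All dishes are alike. Origin: centre of the underside.
- heatsw (a joint): Lever of the heating switch (right of the heating field), rad. 0 = off: leaning fully towards the robot (its base's -x); 1.0 = on: leaning fully away (+x). Swings 1.0 rad, stays where it is left (light friction).
- heatsw_tip (a point): Tip of the heating switch's lever.
- heatsw_base: Housing block of the heating switch, fixed. Origin: centre of the underside. 70 (x) x 50 (y) x 25 mm high. The lever pivots over its middle about its y axis, 22 mm up: a 10 mm rod with a black ball 26 mm across centred 70 mm from the pivot (the tip point); it leans 0.5 rad from upright at either end (ball's centre then 83 mm up, 34 mm from the middle).
- lightsw (a joint): Lever of the light panel's switch (left of the light panel), rad. 0 = off: leaning fully towards the robot (its base's -x); 1.0 = on: leaning fully away (+x). Swings 1.0 rad, stays where it is left (light friction).
- lightsw_tip (a point): Tip of the light switch's lever.
- lightsw_base: Housing block of the light panel's switch, fixed; the same as the heating switch's.
- slidebox: Low wooden slide box, 70 x 30 x 22 mm, between the heating field and the light panel at their far end. Not part of the job: leave where it is. Origin: centre of the underside.
- reagent: Amber bottle, 60 mm across, 110 mm high, beyond the heating field. Not part of the job: leave where it is. Origin: centre of the underside.
- beaker: Glass beaker, 70 mm across, 90 mm high, beyond the heating field. Not part of the job: leave where it is. Origin: centre of the underside.
- jar: Glass jar, 64 mm across, 80 mm high, beyond the heating field. Not part of the job: leave where it is. Origin: centre of the underside.
- notebook: Blue notebook, 150 x 210 x 14 mm, near the robot on its right. Not part of the job: leave where it is. Origin: centre of the underside.
- spatula: Spatula, 200 mm long, lying beyond the light panel. Not part of the job: leave where it is. Origin: centre of the underside.
- calc: Grey pocket calculator, 150 x 80 x 16 mm, near the robot on its left. Not part of the job: leave where it is. Origin: centre of the underside.
Things that resemble listed ones, but are neither listed nor needed, are in the scene too. What is shaped like the heatsw_base but turquoise or yellow is not meant.

How it is judged:
On the way, in this order (a step that is already met when the one before it is completed fails the run):
1. the heating is switched off (value of joint heatsw below 0.15 rad), for 0.2 s.
2. every dish stands on the light panel and every pot on a resting mark, the heating still off ((horizontal distance between pot_tall and rest0 below 0.018 m or horizontal distance between pot_tall and rest1 below 0.018 m or horizontal distance between pot_tall and rest2 below 0.018 m) and linear speed of each of pot_tall, pot_wide, kettle, dish0, dish1, dish2 below 0.02 m/s and angle between each of pot_tall, pot_wide, kettle, dish0, dish1, dish2's own z axis and vertical below 0.1 rad and (horizontal distance between pot_wide and rest0 below 0.018 m or horizontal distance between pot_wide and rest1 below 0.018 m or horizontal distance between pot_wide and rest2 below 0.018 m) and (horizontal distance between kettle and rest0 below 0.018 m or horizontal distance between kettle and rest1 below 0.018 m or horizontal distance between kettle and rest2 below 0.018 m) and x of dish0 in the frame of panel between -0.142 and 0.142 m and y of dish0 in the frame of panel between -0.057 and 0.057 m and x of dish1 in the frame of panel between -0.142 and 0.142 m and y of dish1 in the frame of panel between -0.057 and 0.057 m and x of dish2 in the frame of panel between -0.142 and 0.142 m and y of dish2 in the frame of panel between -0.057 and 0.057 m and value of joint heatsw below 0.15 rad), for 0.3 s.
3. the light panel is switched on (value of joint lightsw above 0.85 rad), for 0.2 s.
At the end, for the whole second after the job is handed in: Every dish upright, at rest, wholly on the light panel (its rim at most 4 mm over the panel's edge); every pot upright, at rest, its centre within 18 mm of the centre of a resting mark; heating lever within 0.15 rad of off; light lever within 0.15 rad of on (all of step 2 and value of joint lightsw above 0.85 rad); the robot touches nothing.
It fails at once if a pot or a dish is lifted (its underside centre more than 12 mm up) (height (world z) of any of pot_tall, pot_wide, kettle, dish0, dish1, dish2 above 0.012 m).
It fails at once if a glass dish is pressed by the robot with more than 12 N (contact force between any of dish0, dish1, dish2 and the fingers above 12 N or contact force between any of dish0, dish1, dish2 and the arm above 12 N).
It fails at once if a bystander is moved by more than 40 mm (distance of any of slidebox, reagent, jar, beaker, notebook, spatula, calc from where it was at the start of the episode above 0.04 m).
It fails at once if a dish or pot is moved while the heating is still on (value of joint heatsw above 0.5 rad and distance of any of pot_tall, pot_wide, kettle, dish0, dish1, dish2 from where it was at the start of the episode above 0.06 m).
Of pot_tall, pot_wide, kettle only 2 to 3 are there at a start; the rules pass over those that are not, and their reading is None.
Of dish0, dish1, dish2 only 2 to 3 are there at a start; the rules pass over those that are not, and their reading is None.
At some moment in a run one of pot_tall, pot_wide, kettle may be knocked a few centimetres aside while the robot is not near it.
Once in a run the grip may slacken for a moment while it holds something.
It also fails if it takes over 210 s, if anything falls off the work surface, if the arm or the gripper's body presses on something with over 40 N, if the wrist force passes 120 N, or if a joint passes its speed limit or range.

## Working session

There is one attempt and no reset: what is moved stays moved. The work goes in short steps, Python scripts to look and compute and a shell command to move; the robot and the scene stay as the last step left them, time stands still between calls to the robot, and variables do not carry over. Pictures are saved under pics/ and viewed, at most 14 in all, crops included, and the job is handed in when it is done.

```bash
mkdir -p pics; ls
cat > h.py <<'E'
import numpy as np, cv2
from scipy.spatial.transform import Rotation as R
from bench import read_state, cams, workorder
def rot(a):
    a=np.array(a,float)
    return a if a.shape==(3,3) else R.from_quat(a).as_matrix()
def px2w(c,u,v,z=0.):
    d=rot(c["attitude"])@np.linalg.inv(np.array(c["K"]))@[u,v,1]
    o=np.array(c["xyz"],float); return o+d*(z-o[2])/d[2]
def w2px(c,p):
    q=np.array(c["K"])@rot(c["attitude"]).T@(np.array(p)-np.array(c["xyz"])); return q[:2]/q[2]
E
python3 - <<'E'
from h import *
for n in("top","scene"):
    c=cams.camera(n); im=np.array(c["img"]); cv2.imwrite(f"pics/{n}0.png",cv2.resize(im,(800,600),interpolation=cv2.INTER_CUBIC)); print(n,c["K"],c["xyz"],c["attitude"])
s=read_state(); print(s)
E
```

```text
pics
top [[389.3705741    0.         250.9387522 ]
 [  0.         389.3705741  195.19717547]
 [  0.           0.           1.        ]] [ 0.31198296 -0.05561465  1.37787617] [-0.69732783  0.71341158 -0.05373176  0.04348224]
scene [[465.49000572   0.         255.15101827]
 [  0.         465.49000572 199.80136266]
 [  0.           0.           1.        ]] [1.46647609 0.41026371 1.07094613] [ 0.4742398   0.7824902  -0.34027364 -0.21683991]
{'time': 0.1, 'joint_positions': array([ 1.28840074,  0.33281173, -0.06466541,  1.46083538,  0.02162063,
        1.34989999, -0.0884706 ]), 'joint_vel': array([ 0.00064165, -0.00185165,  0.00201831, -0.00218022, -0.00032903,
        0.00080685,  0.0009608 ]), 'joint_torque': array([ 1.54310968e-03, -6.24547720e+01,  2.47890054e-02, -3.90717816e+01,
       -6.13168697e-02,  3.65990878e-02,  1.39567514e-04]), 'ee_pos': array([ 0.16043564, -0.6037095 ,  0.22184199]), 'eef_rot': array([ 9.91573647e-01,  1.29542683e-01, -1.24654676e-04, -6.16941118e-04]), 'ft_force': array([-0.58082343, -0.14163677, -0.08841203]), 'torque': array([-0.0043149 , -0.01426543,  0.0160181 ]), 'grip_force': 0.0, 'width': 0.08673228064124276}
```

View pics/top0.png

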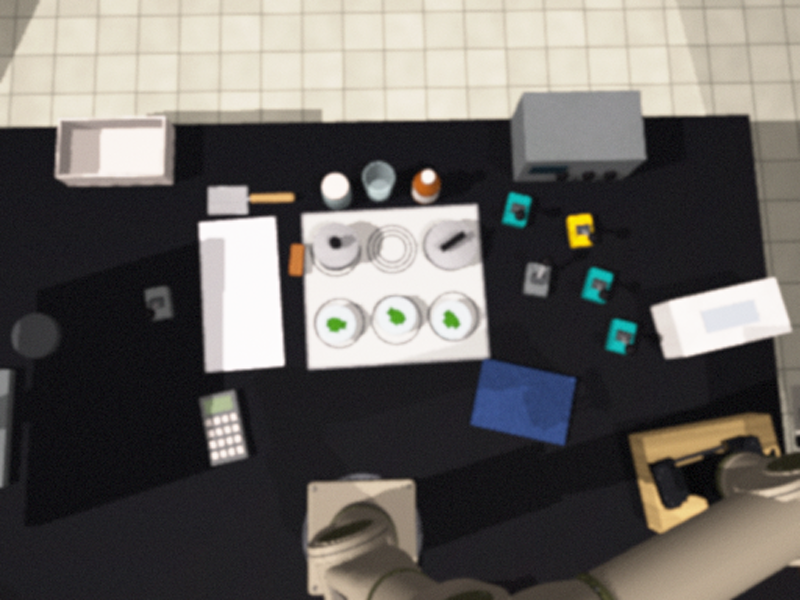

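View pics/scene0.png

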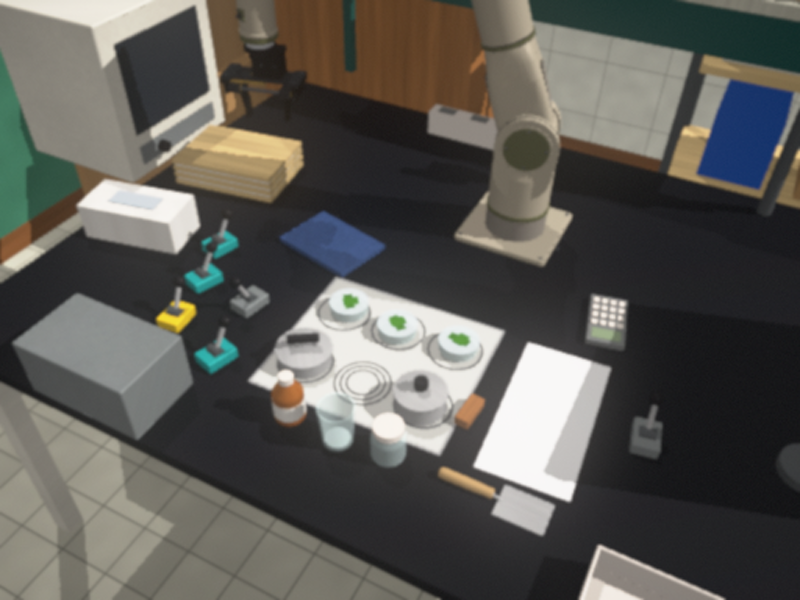

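The top view shows three dishes at (338,323), (397,317) and (453,317), pot_tall at (335,247), pot_wide at (453,243), the panel at (242,294) and the light switch at (158,303). There are five switch look-alikes on the right: turquoise at (516,210), (598,285) and (621,336), yellow at (580,231), grey at (537,279). The grey one is the heating switch, since turquoise and yellow are ruled out. I'll confirm it in an enlarged crop.

Run:
```python
from h import *
c=cams.camera("top"); im=np.array(c["img"])
def crop(n,u0,v0,w,h,k): cv2.imwrite(f"pics/{n}.png",cv2.resize(im[v0:v0+h,u0:u0+w],None,fx=k,fy=k,interpolation=cv2.INTER_CUBIC))
crop("hob",185,125,135,115,5); crop("sw",320,115,100,115,5)
```

```text
(no output)
```

View pics/hob.png

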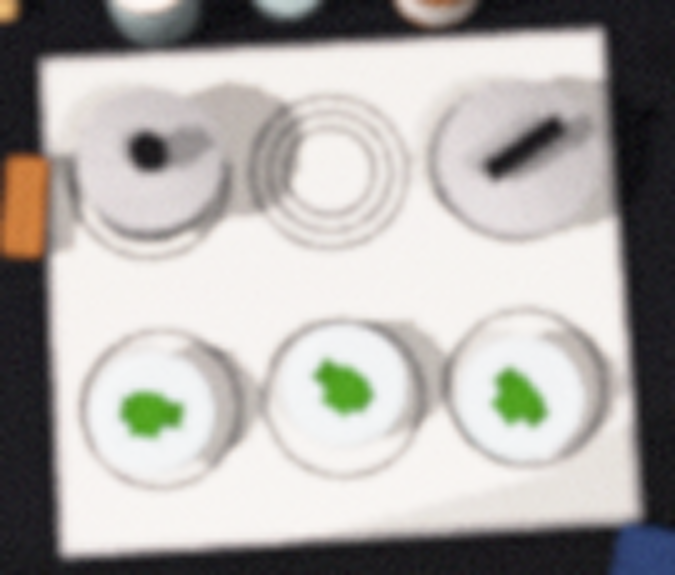

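View pics/sw.png

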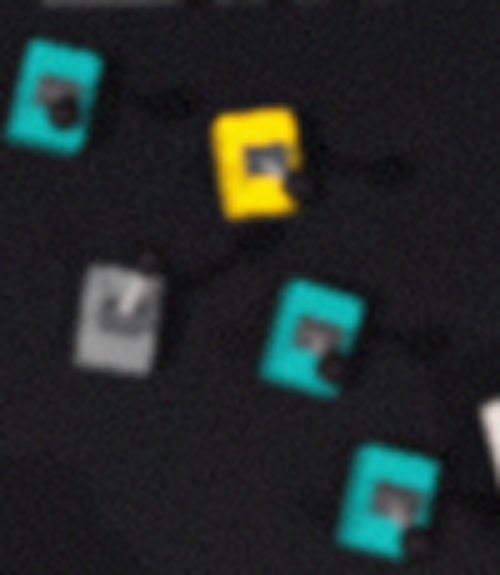

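The sw crop shows the grey housing, with corners (88,262), (165,275), (150,376) and (74,364) and its ball leaning away at (143,258). In the hob crop, the dishes are at (153,408), (344,383) and (518,398), the knob at (148,150), and the bar from (490,172) to (560,124).

Run:
```python
from h import *
c=cams.camera("top"); np.set_printoptions(precision=4,suppress=True)
H=lambda x,y,z=0:px2w(c,(x+.5)/5-.5+185,(y+.5)/5-.5+125,z)[:2]
S=lambda x,y,z=0:px2w(c,(x+.5)/5-.5+320,(y+.5)/5-.5+115,z)[:2]
T=lambda x,y,z=0:px2w(c,(x+.5)/1.5625-.5,(y+.5)/1.5625-.5,z)[:2]
k=np.array([H(40,58),H(605,28),H(642,522),H(62,556)]);print("hob",k,k.mean(0))
d=(k[0]-k[1])+(k[3]-k[2]); e=(k[0]-k[3])+(k[1]-k[2]); print("yaw",np.arctan2(-d[0],d[1]),np.arctan2(e[1],e[0]),np.linalg.norm(d)/2,np.linalg.norm(e)/2)
yaw=(np.arctan2(-d[0],d[1])+np.arctan2(e[1],e[0]))/2
A=np.array([[np.cos(yaw),-np.sin(yaw)],[np.sin(yaw),np.cos(yaw)]])
for i in range(3): print("rest",i,k.mean(0)+A@[-.08,-.13+.13*i])
for i in range(3): print("heat",i,k.mean(0)+A@[.085,-.13+.13*i])
for n,p in dict(dL=(153,408),dM=(344,383),dR=(518,398)).items(): print(n,H(*p,.028))
print("tall",H(151,162,.047),H(148,150,.076)); print("wide",H(516,160,.037),H(490,172,.068),H(560,124,.068),"rings mid",H(343,397),H(160,408),H(526,387))
p=np.array([T(198,222),T(277,216),T(285,367),T(204,372)]);print("panel",p,p.mean(0))
q=np.array([S(88,262,.025),S(165,275,.025),S(150,376,.025),S(74,364,.025)]);print("hsw",q,q.mean(0),"ball",S(143,258,.083))
print("lsw",T(158,303,.025),"box",T(297,260,.022),"calc",T(222,427,.016),'jar',T(336,185,.08),'beaker',T(379,170,.09),'reag',T(427,176,.11))
```

```text
hob [[ 0.7241  0.1294]
 [ 0.7385 -0.2839]
 [ 0.377  -0.2946]
 [ 0.3626  0.1151]] [ 0.5506 -0.0835]
yaw 0.0350823811868855 0.03455180274734285 0.41172852033148144 0.361689853563982
rest 0 [ 0.4751 -0.2162]
rest 1 [ 0.4706 -0.0863]
rest 2 [0.4661 0.0437]
heat 0 [ 0.64   -0.2104]
heat 1 [ 0.6355 -0.0805]
heat 2 [0.631  0.0494]
dL [0.4627 0.0479]
dM [ 0.4773 -0.0855]
dR [ 0.4641 -0.2068]
tall [0.6335 0.0459] [0.635  0.0457]
wide [ 0.6321 -0.2107] [ 0.6166 -0.1888] [ 0.6495 -0.2385] rings mid [ 0.4707 -0.0852] [0.4657 0.0451] [ 0.475 -0.216]
panel [[0.7075 0.3685]
 [0.7182 0.1857]
 [0.3677 0.1669]
 [0.3607 0.3482]] [0.5385 0.2674]
hsw [[ 0.5935 -0.3864]
 [ 0.583  -0.4408]
 [ 0.5107 -0.4258]
 [ 0.5204 -0.3725]] [ 0.5519 -0.4064] ball [ 0.5834 -0.4099]
lsw [0.5157 0.4461] box [0.6079 0.1364] calc [0.2393 0.302 ] jar [0.7627 0.0417] beaker [ 0.7917 -0.0541] reag [ 0.7688 -0.1579]
```

Targets found: heating ball at (0.583, -0.41), leaning away. First I'll align the tool, move beyond the lever and shut the jaw.

```bash
python3 -m crank '0 0 0 0.083 -1;0 0 0 0.083 -1;0.2 -0.08 0 0 -1;0.2 -0.08 0 0 -1;0.2 -0.08 0 0 -1;0.2 -0.08 0 0 -1;0.2 -0.08 0 0 -1;0.2 -0.08 0 0 -1;0.2 -0.08 0 0 -1;0.2 -0.08 0 0 -1'; python3 -m crank '0.2 -0.08 0 0 -1;0.2 -0.08 0 0 -1;0.2 -0.08 0 0 -1;0.2 -0.08 0 0 -1;0 0 0 0 -1;0 0 0 0 -1'
```

```text
time: 1.2
ee_pos: [0.4821, -0.4755, 0.2225]
eef_rot: [1.0, -0.001, -0.0, -0.0]
ft_force: [-0.5, -0.7, -0.0]
width: 0.0151
grip_force: 0.0
time: 1.8
ee_pos: [0.6415, -0.4113, 0.2213]
eef_rot: [1.0, 0.001, -0.001, -0.0]
ft_force: [-0.2, -0.5, 0.1]
width: 0.0003
grip_force: 0.0
```

```bash
python3 -m crank '0 0 0.183 0 -1;0 0 0.183 0 -1;0 0 0.183 0 -1;0 0 0.183 0 -1;0 0 0 0 -1;-0.1 0 0 0 -1;-0.1 0 0 0 -1;-0.1 0 0 0 -1;-0.05 0 0 0 -1;-0.05 0 0 0 -1'; python3 -m crank '-0.05 0 0 0 -1;-0.05 0 0 0 -1;-0.05 0 0 0 -1;-0.03 0 0 0 -1;0 0 0 0 -1;0 0 0 0 -1'
python3 - <<'E'
from h import *
c=cams.camera("scene"); im=np.array(c["img"])
cv2.imwrite("pics/s1.png",cv2.resize(im[100:250,90:290],None,fx=4,fy=4,interpolation=cv2.INTER_CUBIC))
E
```

```text
time: 2.8
ee_pos: [0.5607, -0.4135, 0.0783]
eef_rot: [1.0, -0.001, 0.001, 0.001]
ft_force: [1.4, 0.7, 0.4]
width: 0.0007
grip_force: 0.6
time: 3.4
ee_pos: [0.54, -0.4118, 0.078]
eef_rot: [1.0, 0.003, 0.014, 0.004]
ft_force: [62.6, -17.7, -37.7]
width: 0.0003
grip_force: 31.7
```

View pics/s1.png

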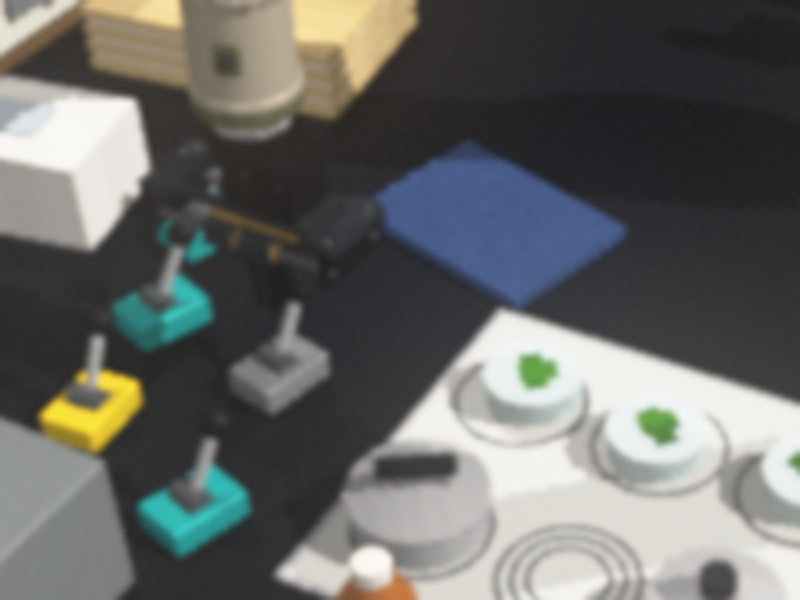

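The lever in the s1 crop, at (290,320) above the grey housing, now leans towards the robot against its stop, so the heating is off. Next: back off, rise and go to the left dish.

```bash
python3 -m crank '0.1 0 0 0 -1;0.05 0 0 0 -1;0 0 -0.2 0 -1;0 0 -0.2 0 -1;0 0 -0.2 0 -1;-0.05 -0.22 0 0 0.15;-0.05 -0.22 0 0 0.15;-0.05 -0.22 0 0 0.15;-0.05 -0.22 0 0 0.15;-0.05 -0.22 0 0 0.15'; python3 -m crank '-0.05 -0.22 0 0 0.15;-0.05 -0.22 0 0 0.15;-0.05 -0.22 0 0 0.15;-0.05 -0.22 0 0 0.15;0 0 0 -0.091 0.15;0 0 0 -0.091 0.15;0 0 0 -0.091 0.15;0 0 0 -0.091 0.15;0 0 0 -0.091 0.15;0 0 0 -0.091 0.15';python3 -m crank '0 0 0 -0.091 0.15;0 0 0 -0.091 0.15;0 0 0 -0.091 0.15;0 0 0 -0.091 0.15;0 0 0 -0.09 0.15;0 0 0 0 0.15;0 0 0 0 0.15'
```

```text
time: 4.45
ee_pos: [0.5035, -0.1912, 0.196]
eef_rot: [1.0, -0.001, -0.0, 0.0]
ft_force: [0.0, 0.9, 0.2]
width: 0.0328
grip_force: 0.0
time: 5.45
ee_pos: [0.4645, -0.0169, 0.196]
eef_rot: [0.909, 0.418, -0.001, 0.0]
ft_force: [-0.2, 0.7, -0.3]
width: 0.0497
grip_force: 0.0
time: 6.15
ee_pos: [0.4648, -0.0167, 0.1961]
eef_rot: [0.709, 0.705, -0.0, 0.0]
ft_force: [0.6, -0.8, -0.1]
width: 0.0504
grip_force: 0.0
```

```bash
python3 -m crank '0 -0.01 0.2 0 0.15;0 0 0.2 0 0.15;0 0 0.2 0 0.15;0 0 0.2 0 0.15;0 0 0.12 0 0.15;0 0 0 0 0.15;0.03 0 0 0 0.15;0.03 0 0 0 0.15;0.03 0 0 0 0.15;0.03 0 0 0 0.15'; python3 -m crank '0.04 0 0 0 0.15;0.05 0 0 0 0.15;0.06 0 0 0 0.15;0.06 0 0 0 0.15;0.06 0 0 0 0.15;0.06 0 0 0 0.15'
python3 - <<'E'
from h import *
c=cams.camera("top"); im=np.array(c["img"])
cv2.imwrite("pics/t2.png",cv2.resize(im[120:260,110:320],None,fx=3.8,fy=3.8,interpolation=cv2.INTER_CUBIC))
E
```

```text
time: 7.15
ee_pos: [0.4638, 0.0081, 0.0132]
eef_rot: [0.707, 0.707, 0.0, 0.001]
ft_force: [-0.7, -1.5, 1.2]
width: 0.0503
grip_force: 0.7
time: 7.75
ee_pos: [0.4632, 0.0749, 0.0121]
eef_rot: [0.707, 0.707, 0.0, 0.0]
ft_force: [0.6, -1.5, 1.6]
width: 0.05
grip_force: 1.1
```

View pics/t2.png

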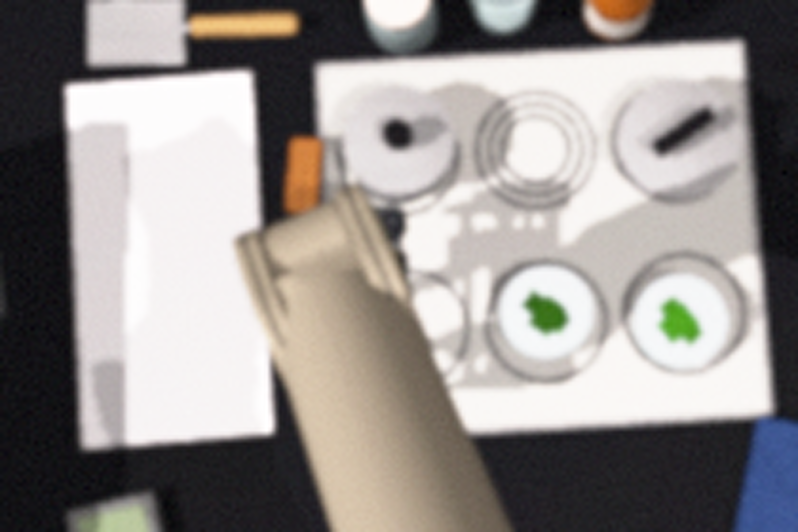

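The arm hides the left dish in t2, and the other dishes and pots are unmoved. The contact force is low, so I'll carry on pushing, back off and then look.

```bash
python3 -m crank '0.06 0 0 0 0.15;0.06 0 0 0 0.15;0.06 0 0 0 0.15;0.06 0 0 0 0.15;0.06 0 0 0 0.15;0.06 0 0 0 0.15;0.06 0 0 0 0.15;0.06 0 0 0 0.15;0.06 0 0 0 0.15;0.06 0 0 0 0.15'; python3 -m crank '0.06 0 0 0 0.15;0.04 0 0 0 0.15;0.02 0 0 0 0.15;0 0 0 0 0.15;-0.15 0 0 0 0.15;0 0 -0.2 0 0.15;0 0 -0.2 0 0.15;0 0 -0.1 0 0.15;-0.23 0 0 0 0.15;-0.23 0 0 0 0.15'
python3 - <<'E'
from h import *
np.set_printoptions(precision=4,suppress=True)
c=cams.camera("top"); im=np.array(c["img"])
U=lambda x,y,z=0:px2w(c,(x+.5)/3.8-.5+110,(y+.5)/3.8-.5+120,z)[:2]
p=np.array([U(65,83),U(253,70),U(275,432),U(82,447)]);print("panel",p,p.mean(0))
hs=cv2.cvtColor(im,cv2.COLOR_BGR2HSV); m=cv2.inRange(hs,(45,120,50),(75,255,255))
for s in cv2.connectedComponentsWithStats(m)[2:4]:
    print(s)
n,l,st,ce=cv2.connectedComponentsWithStats(m)
for i in range(1,n):
    if st[i,4]>15: print(st[i],px2w(c,*ce[i],.028)[:2])
E
```

```text
time: 8.8
ee_pos: [0.4633, 0.1946, 0.0121]
eef_rot: [0.707, 0.707, -0.0, 0.0]
ft_force: [1.0, -0.8, 0.3]
width: 0.0501
grip_force: 0.7
time: 9.8
ee_pos: [0.4636, 0.0951, 0.1131]
eef_rot: [0.707, 0.708, 0.001, 0.001]
ft_force: [0.9, -0.2, -0.4]
width: 0.05
grip_force: 0.0
panel [[0.7091 0.3679]
 [0.7183 0.1889]
 [0.3725 0.1677]
 [0.3629 0.3454]] [0.5407 0.2675]
[[     0      0    512    384 196445]
 [   249    198      9      9     50]
 [   285    200      9      9     59]
 [   149    204     10      8     54]]
[[255.5189 191.4891]
 [253.28   202.2   ]
 [288.2712 204.3051]
 [152.9815 207.3704]]
[249 198   9   9  50] [ 0.4738 -0.085 ]
[285 200   9   9  59] [ 0.4637 -0.2071]
[149 204  10   8  54] [0.4634 0.2638]
```

```bash
python3 -m crank '0 0 0 0.091 0.15;0 0 0 0.091 0.15;0 0 0 0.091 0.15;0 0 0 0.091 0.15;0 0 0 0.091 0.15;0 0 0 0.091 0.15;0 0 0 0.091 0.15;0 0 0 0.091 0.15;0 0 0 0.091 0.15;0 0 0 0.091 0.15'; python3 -m crank '0 0 0 0.09 0.15;-0.08 -0.21 0 0 0.15;-0.08 -0.21 0 0 0.15;-0.08 -0.21 0 0 0.15;-0.085 -0.21 0 0 0.15;0 0 0 0 0.15;0 0 0 0 0.15'
```

```text
time: 10.85
ee_pos: [0.4632, 0.0952, 0.1121]
eef_rot: [0.998, 0.067, 0.0, 0.0]
ft_force: [0.0, 0.7, -1.1]
width: 0.0502
grip_force: 0.0
time: 11.55
ee_pos: [0.3981, 0.2641, 0.1121]
eef_rot: [1.0, 0.0, -0.0, 0.0]
ft_force: [0.5, -1.1, 0.6]
width: 0.05
grip_force: 0.0
```

```bash
python3 -m crank '0 0 0.2 0 0.15;0 0 0.2 0 0.15;0 0 0.1 0 0.15;0 0 0 0 0.15;0.03 0 0 0 0.15;0.03 0 0 0 0.15;0.03 0 0 0 0.15;0.03 0 0 0 0.15;0.04 0 0 0 0.15;0.06 0 0 0 0.15'; python3 -m crank '0.06 0 0 0 0.15;0.06 0 0 0 0.15;0.06 0 0 0 0.15;0.06 0 0 0 0.15;0.06 0 0 0 0.15;0.06 0 0 0 0.15;0.06 0 0 0 0.15;0.06 0 0 0 0.15;0.06 0 0 0 0.15;0.06 0 0 0 0.15'; python3 -m crank '0.06 0 0 0 0.15;0.06 0 0 0 0.15;0.06 0 0 0 0.15;0.06 0 0 0 0.15;0.03 0 0 0 0.15;0 0 0 0 0.15;-0.15 0 0 0 0.15;0 0 -0.2 0 0.15;0 0 -0.2 0 0.15;0 0 -0.2 0 0.15'
```

```text
time: 12.55
ee_pos: [0.4429, 0.2638, 0.0124]
eef_rot: [1.0, -0.0, -0.0, 0.0]
ft_force: [-2.2, -0.5, 1.0]
width: 0.0503
grip_force: 1.3
time: 13.55
ee_pos: [0.5634, 0.2635, 0.012]
eef_rot: [1.0, -0.0, -0.0, 0.0]
ft_force: [-1.2, 0.4, 2.0]
width: 0.0503
grip_force: 1.2
time: 14.55
ee_pos: [0.5858, 0.2635, 0.1335]
eef_rot: [1.0, -0.0, -0.0, 0.0]
ft_force: [0.8, -0.3, -0.4]
width: 0.0495
grip_force: 0.0
```

```bash
python3 -m crank '-0.062 0.228 0 0 0.15;-0.062 0.228 0 0 0.15;-0.062 0.228 0 0 0.15;-0.062 0.228 0 0 0.15;-0.062 0.228 0 0 0.15;-0.062 0.228 0 0 0.15;-0.062 0.228 0 0 0.15;-0.062 0.228 0 0 0.15;-0.062 0.228 0 0 0.15;0 0 0 -0.091 0.15'; python3 -m crank '0 0 0 -0.091 0.15;0 0 0 -0.091 0.15;0 0 0 -0.091 0.15;0 0 0 -0.091 0.15;0 0 0 -0.091 0.15;0 0 0 -0.091 0.15;0 0 0 -0.091 0.15;0 0 0 -0.091 0.15;0 0 0 -0.091 0.15;0 0 0 -0.09 0.15'; python3 -m crank '0 0 0 0 0.15'
python3 - <<'E'
from h import *
c=cams.camera("top"); im=np.array(c["img"])
m=cv2.inRange(cv2.cvtColor(im,cv2.COLOR_BGR2HSV),(45,120,50),(75,255,255))
n,l,st,ce=cv2.connectedComponentsWithStats(m)
for i in range(1,n):
    if st[i,4]>15: print(st[i],px2w(c,*ce[i],.028)[:2])
E
```

```text
time: 15.55
ee_pos: [0.4719, -0.1536, 0.1321]
eef_rot: [0.998, 0.067, -0.0, 0.001]
ft_force: [0.4, 0.9, -1.3]
width: 0.0504
grip_force: 0.0
time: 16.55
ee_pos: [0.4742, -0.1466, 0.1322]
eef_rot: [0.705, 0.709, -0.0, 0.0]
ft_force: [1.1, -0.3, -0.5]
width: 0.0501
grip_force: 0.0
time: 16.65
ee_pos: [0.4742, -0.1466, 0.1321]
eef_rot: [0.707, 0.708, -0.0, 0.0]
ft_force: [0.9, -0.5, 0.5]
width: 0.05
grip_force: 0.0
[149 149  10   7  55] [0.66126728 0.26546605]
[249 198  10   9  56] [ 0.4743145  -0.08563528]
```

```bash
python3 -m crank '0 0.008 0.2 0 0.15;0 0 0.2 0 0.15;0 0 0.2 0 0.15;0 0 0 0 0.15;0.03 0 0 0 0.15;0.03 0 0 0 0.15;0.03 0 0 0 0.15;0.03 0 0 0 0.15;0.04 0 0 0 0.15;0.06 0 0 0 0.15'; python3 -m crank '0.06 0 0 0 0.15;0.06 0 0 0 0.15;0.06 0 0 0 0.15;0.06 0 0 0 0.15;0.06 0 0 0 0.15;0.06 0 0 0 0.15;0.06 0 0 0 0.15;0.06 0 0 0 0.15;0.06 0 0 0 0.15;0.06 0 0 0 0.15';  python3 -m crank '0.06 0 0 0 0.15;0.06 0 0 0 0.15;0.06 0 0 0 0.15;0.06 0 0 0 0.15;0.06 0 0 0 0.15;0.06 0 0 0 0.15;0.06 0 0 0 0.15;0.06 0 0 0 0.15;0.06 0 0 0 0.15;0.06 0 0 0 0.15'; python3 -m crank '0.06 0 0 0 0.15;0.06 0 0 0 0.15;0.06 0 0 0 0.15;0.06 0 0 0 0.15;0.06 0 0 0 0.15;0.06 0 0 0 0.15;0.06 0 0 0 0.15;0.02 0 0 0 0.15;0 0 0 0 0.15'; python3 -m crank '-0.15 0 0 0 0.15;0 0 -0.2 0 0.15;0 0 -0.2 0 0.15;0 0 -0.1 0 0.15;-0.23 0 0 0 0.15;-0.23 0 0 0 0.15;0 0 0 0.091 0.15;0 0 0 0.091 0.15;0 0 0 0.091 0.15;0 0 0 0.091 0.15'; python3 -m crank '0 0 0 0.091 0.15;0 0 0 0.091 0.15;0 0 0 0.091 0.15;0 0 0 0.091 0.15;0 0 0 0.091 0.15;0 0 0 0.091 0.15;0 0 0 0.09 0.15;0 0 0 0 0.15'
cat > dish.py <<'E'
from h import *
c=cams.camera("top"); im=np.array(c["img"])
m=cv2.inRange(cv2.cvtColor(im,cv2.COLOR_BGR2HSV),(45,120,50),(75,255,255))
n,l,st,ce=cv2.connectedComponentsWithStats(m)
for i in range(1,n):
    if st[i,4]>15: print(st[i],px2w(c,*ce[i],.028)[:2])
E
python3 dish.py
```

```text
time: 17.7
ee_pos: [0.4764, -0.1027, 0.0127]
eef_rot: [0.708, 0.706, 0.0, 0.001]
ft_force: [0.0, -1.9, 0.8]
width: 0.0503
grip_force: 0.9
time: 18.7
ee_pos: [0.4761, 0.0183, 0.0121]
eef_rot: [0.707, 0.707, -0.0, 0.0]
ft_force: [0.2, -1.0, 2.0]
width: 0.0501
grip_force: 0.9
time: 19.7
ee_pos: [0.4762, 0.1382, 0.0121]
eef_rot: [0.707, 0.707, -0.0, 0.0]
ft_force: [0.2, -2.0, 0.5]
width: 0.0501
grip_force: 0.9
time: 20.6
ee_pos: [0.4761, 0.2262, 0.012]
eef_rot: [0.707, 0.707, 0.0, -0.0]
ft_force: [-0.9, -0.4, -0.0]
width: 0.0502
grip_force: 0.0
time: 21.6
ee_pos: [0.4762, 0.1026, 0.1121]
eef_rot: [0.88, 0.476, -0.0, 0.0]
ft_force: [0.5, 0.4, -0.3]
width: 0.0504
grip_force: 0.0
time: 22.4
ee_pos: [0.4762, 0.1028, 0.1121]
eef_rot: [1.0, -0.002, -0.0, 0.0]
ft_force: [-0.1, 0.3, 0.4]
width: 0.05
grip_force: 0.0
[149 149  10   7  52] [0.66144268 0.26571728]
[147 200   9   9  58] [0.47465735 0.27059947]
[285 200   9   9  59] [ 0.46370293 -0.20708446]
```

```bash
python3 -m crank '-0.082 -0.21 0 0 0.15;-0.082 -0.21 0 0 0.15;-0.082 -0.21 0 0 0.15;-0.084 -0.205 0 0 0.15;0 0 0.2 0 0.15;0 0 0.2 0 0.15;0 0 0.1 0 0.15;0 0 0 0 0.15'; python3 -m crank '0.03 0 0 0 0.15;0.03 0 0 0 0.15;0.03 0 0 0 0.15;0.03 0 0 0 0.15;0.04 0 0 0 0.15;0.06 0 0 0 0.15;0.06 0 0 0 0.15;0.06 0 0 0 0.15;0.06 0 0 0 0.15;0.06 0 0 0 0.15'; python3 -m crank '0.06 0 0 0 0.15;0.02 0 0 0 0.15;0 0 0 0 0.15;-0.15 0 0 0 0.15;0 0 -0.2 0 0.15;0 0 -0.2 0 0.15;0 0 -0.2 0 0.15;0 0 0 0 0.15'; python3 dish.py
```

```text
time: 23.25
ee_pos: [0.4085, 0.269, 0.0095]
eef_rot: [1.0, 0.002, -0.002, 0.001]
ft_force: [-0.2, -0.4, 0.9]
width: 0.0501
grip_force: 0.0
time: 24.25
ee_pos: [0.5035, 0.2702, 0.012]
eef_rot: [1.0, -0.001, -0.0, 0.0]
ft_force: [-0.6, 0.2, 1.3]
width: 0.0498
grip_force: 1.0
time: 25.05
ee_pos: [0.4906, 0.2721, 0.1378]
eef_rot: [1.0, -0.0, 0.004, -0.002]
ft_force: [0.1, 0.2, 0.0]
width: 0.0502
grip_force: 0.0
[149 149  10   7  54] [0.66133889 0.26519816]
[147 176   9   4  26] [0.56840358 0.27319517]
[285 200   9   9  59] [ 0.46370293 -0.20708446]
```

```bash
python3 -m crank '-0.011 0.227 0 0 0.15;-0.011 0.227 0 0 0.15;-0.011 0.227 0 0 0.15;-0.011 0.227 0 0 0.15;-0.011 0.227 0 0 0.15;-0.011 0.227 0 0 0.15;-0.011 0.227 0 0 0.15;-0.011 0.227 0 0 0.15;-0.011 0.227 0 0 0.15;-0.011 0.227 0 0 0.15'; python3 -m crank '-0.011 0.227 0 0 0.15;-0.011 0.227 0 0 0.15;0 0 0 -0.091 0.15;0 0 0 -0.091 0.15;0 0 0 -0.091 0.15;0 0 0 -0.091 0.15;0 0 0 -0.091 0.15;0 0 0 -0.091 0.15;0 0 0 -0.091 0.15;0 0 0 -0.091 0.15';python3 -m crank '0 0 0 -0.091 0.15;0 0 0 -0.091 0.15;0 0 0 -0.09 0.15;0 0 0 0 0.15;0 0 0 0 0.15'; python3 dish.py
```

```text
time: 26.1
ee_pos: [0.4647, -0.1853, 0.1309]
eef_rot: [1.0, -0.0, -0.001, -0.0]
ft_force: [0.6, 1.3, 0.8]
width: 0.0501
grip_force: 0.0
time: 27.1
ee_pos: [0.4606, -0.274, 0.1306]
eef_rot: [0.84, 0.543, -0.001, -0.001]
ft_force: [0.4, -0.1, 0.7]
width: 0.05
grip_force: 0.0
time: 27.6
ee_pos: [0.461, -0.2743, 0.1312]
eef_rot: [0.709, 0.705, -0.0, -0.001]
ft_force: [-0.7, 0.9, 0.4]
width: 0.0503
grip_force: 0.0
[149 149  10   7  55] [0.66126728 0.26546605]
[147 175  10   9  58] [0.56207897 0.27015073]
[285 200   8   9  54] [ 0.46373329 -0.20710865]
```

```bash
python3 -m crank '0 0.013 0.2 0 0.15;0 0 0.2 0 0.15;0 0 0.195 0 0.15;0 0 0 0 0.15;0.03 0 0 0 0.15;0.03 0 0 0 0.15;0.03 0 0 0 0.15;0.03 0 0 0 0.15;0.04 0 0 0 0.15;0.06 0 0 0 0.15'; python3 -m crank '0.06 0 0 0 0.15;0.06 0 0 0 0.15;0.06 0 0 0 0.15;0.06 0 0 0 0.15;0.06 0 0 0 0.15;0.06 0 0 0 0.15;0.06 0 0 0 0.15;0.06 0 0 0 0.15;0.06 0 0 0 0.15;0.06 0 0 0 0.15';  python3 -m crank '0.06 0 0 0 0.15;0.06 0 0 0 0.15;0.06 0 0 0 0.15;0.06 0 0 0 0.15;0.06 0 0 0 0.15;0.06 0 0 0 0.15;0.06 0 0 0 0.15;0.06 0 0 0 0.15;0.06 0 0 0 0.15;0.06 0 0 0 0.15'; python3 -m crank '0.06 0 0 0 0.15;0.06 0 0 0 0.15;0.06 0 0 0 0.15;0.06 0 0 0 0.15;0.06 0 0 0 0.15;0.06 0 0 0 0.15;0.06 0 0 0 0.15;0.06 0 0 0 0.15;0.06 0 0 0 0.15;0.06 0 0 0 0.15'; python3 -m crank '0.06 0 0 0 0.15;0.06 0 0 0 0.15;0.06 0 0 0 0.15;0.06 0 0 0 0.15;0.06 0 0 0 0.15;0.06 0 0 0 0.15;0.06 0 0 0 0.15;0.03 0 0 0 0.15;0 0 0 0 0.15'; python3 -m crank '-0.15 0 0 0 0.15;0 0 -0.2 0 0.15;0 0 -0.2 0 0.15;0 0 -0.2 0 0.15;-0.23 0 0 0 0.15;-0.23 0 0 0 0.15;0 0 0 0 0.15'; python3 dish.py
python3 - <<'E'
from h import *
c=cams.camera("top"); im=np.array(c["img"])
cv2.imwrite("pics/t3.png",cv2.resize(im[120:260,110:320],None,fx=3.8,fy=3.8,interpolation=cv2.INTER_CUBIC))
E
```

```text
time: 28.65
ee_pos: [0.4644, -0.2307, 0.0138]
eef_rot: [0.708, 0.706, -0.0, 0.001]
ft_force: [-0.1, -1.3, 1.2]
width: 0.0498
grip_force: 0.9
time: 29.65
ee_pos: [0.4642, -0.1095, 0.0132]
eef_rot: [0.707, 0.707, -0.0, 0.0]
ft_force: [0.1, -2.1, 1.2]
width: 0.05
grip_force: 1.0
time: 30.65
ee_pos: [0.4643, 0.0104, 0.0131]
eef_rot: [0.707, 0.707, -0.0, 0.0]
ft_force: [-0.4, -1.0, 0.7]
width: 0.0504
grip_force: 1.0
time: 31.65
ee_pos: [0.4644, 0.1305, 0.0131]
eef_rot: [0.707, 0.707, -0.0, 0.0]
ft_force: [-0.1, -1.1, 1.1]
width: 0.05
grip_force: 1.0
time: 32.55
ee_pos: [0.4643, 0.2208, 0.0131]
eef_rot: [0.707, 0.707, 0.0, -0.0]
ft_force: [-0.2, -0.3, 0.2]
width: 0.0501
grip_force: 0.0
time: 33.25
ee_pos: [0.4647, 0.0907, 0.1331]
eef_rot: [0.71, 0.704, -0.001, 0.001]
ft_force: [0.4, -0.3, -0.3]
width: 0.0496
grip_force: 0.0
[149 149  10   7  52] [0.66144268 0.26571728]
[147 176   7   8  39] [0.56219235 0.27339219]
[149 203   8   9  52] [0.46385433 0.26632908]
```

View pics/t3.png

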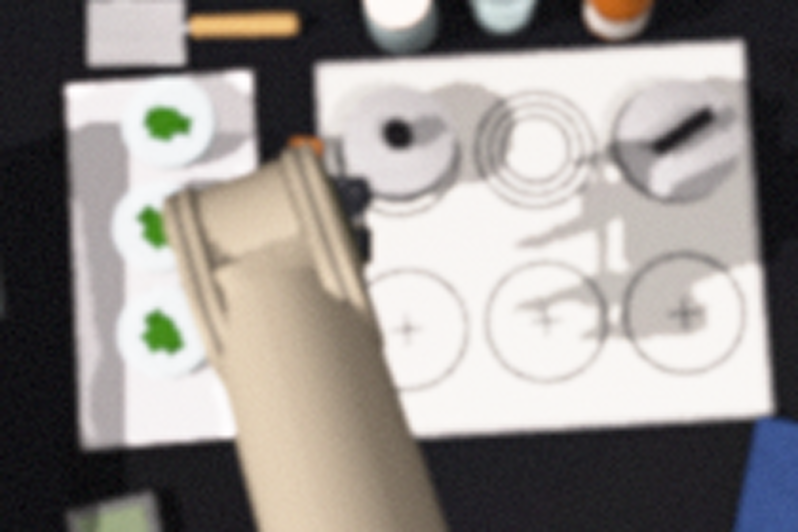

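t3 shows the three dishes on the panel at (168,123), (155,228) and (162,332), the pots unmoved (knob at (398,133), bar at (685,131)), and the resting crosses free at (407,328), (546,321) and (686,314). Next, pot_tall by its knob.

```bash
python3 -m crank '-0.056 0.212 0 0 0.15;-0.056 0.212 0 0 0.15;-0.056 0.212 0 0 0.15;-0.056 0.212 0 0 0.15;0 0 0 0 0.15;0 0 0 0 0.15'; python3 -m crank '0 0 0.18 0 0.15;0 0 0.18 0 0.15;0 0 0 0 0.15;0 0 0 0 0.15'
python3 - <<'E'
from h import *
c=cams.camera("wrist"); im=np.array(c["img"]); cv2.imwrite("pics/w1.png",im)
c=cams.camera("top")
U=lambda x,y,z=0:px2w(c,(x+.5)/3.8-.5+110,(y+.5)/3.8-.5+120,z)[:2]
print(U(407,328),U(546,321),U(686,314),U(398,133,.076))
E
```

```text
time: 33.95
ee_pos: [0.634, 0.054, 0.1319]
eef_rot: [0.707, 0.707, -0.0, -0.001]
ft_force: [-0.3, -0.1, 0.1]
width: 0.0501
grip_force: 0.0
time: 34.35
ee_pos: [0.6334, 0.0536, 0.0621]
eef_rot: [0.707, 0.707, -0.0, -0.0]
ft_force: [-0.3, -0.6, -0.1]
width: 0.0499
grip_force: 0.0
[0.46663321 0.04458427] [ 0.47033444 -0.08561185] [ 0.47402875 -0.21723684] [0.6348369  0.04509398]
```

View pics/w1.png

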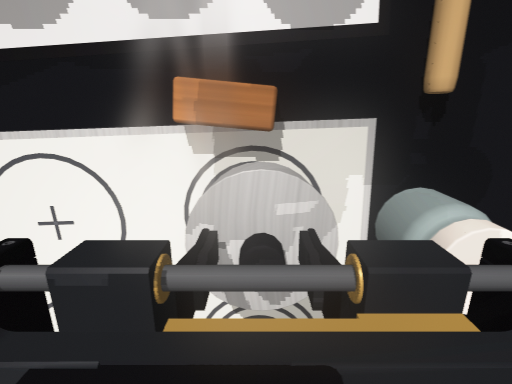

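The w1 picture shows the knob at (262,250), centred between the fingers. I'll shift 8 mm along tool x, go down 4 mm and grip.

```bash
python3 -m crank '-0.04 0 0 0 0.15;0 0 0.02 0 0.15;0 0 0 0 -1;0 0 0 0 -1;0 0 0 0 -1;0 0 0 0 -1;0 0 0 0 -1' 20; python3 -m crank '0 -0.03 0 0 -1;0 -0.05 0 0 -1;0 -0.06 0 0 -1;0 -0.06 0 0 -1;0 -0.06 0 0 -1;0 -0.06 0 0 -1'
```

```text
time: 35.15
ee_pos: [0.6343, 0.0447, 0.0573]
eef_rot: [0.707, 0.707, 0.0, 0.0]
ft_force: [1.5, 0.1, -0.5]
width: 0.0273
grip_force: 20.0
time: 35.75
ee_pos: [0.5691, 0.0445, 0.0573]
eef_rot: [0.707, 0.707, 0.0, 0.0]
ft_force: [2.7, -0.0, 0.3]
width: 0.0274
grip_force: 20.0
```

```bash
python3 -m crank '0 -0.06 0 0 -1;0 -0.06 0 0 -1;0 -0.06 0 0 -1;0 -0.06 0 0 -1;0 -0.06 0 0 -1;0 -0.06 0 0 -1;0 -0.06 0 0 -1;0 -0.04 0 0 -1;0 -0.02 0 0 -1;0 0 0 0 -1';  python3 -m crank '0 0.006 0 0 -1;0 0 0 0 -1'
```

```text
time: 36.75
ee_pos: [0.4729, 0.0445, 0.0572]
eef_rot: [0.707, 0.707, -0.001, -0.0]
ft_force: [-6.0, 0.1, 7.7]
width: 0.0272
grip_force: 20.0
time: 36.95
ee_pos: [0.4737, 0.0446, 0.0571]
eef_rot: [0.707, 0.707, -0.002, -0.001]
ft_force: [-9.3, 0.1, 12.9]
width: 0.0272
grip_force: 20.0
```

```bash
python3 -m crank '0 -0.02 0 0 -1;0 -0.02 0 0 -1;0 0 0 0 -1;0 0 0 0 -1;0 0 0 0 0.15;0 0 0 0 0.15;0 0 -0.15 0 0.15;0 0 -0.2 0 0.15;0.2 0 -0.1 0 0.15;0.2 0.1 0 0 0.15'; python3 -m crank '0.1 0.2 0 0 0.15;0 0.2 0 0 0.15;0 0 0 0 0.15';python3 - <<'E'
from h import *
c=cams.camera("top"); im=np.array(c["img"])
cv2.imwrite("pics/t4.png",cv2.resize(im[125:240,180:320],None,fx=5,fy=5,interpolation=cv2.INTER_CUBIC))
E
```

```text
time: 37.95
ee_pos: [0.488, 0.125, 0.1504]
eef_rot: [0.708, 0.706, 0.001, 0.002]
ft_force: [1.7, 0.0, -0.2]
width: 0.0496
grip_force: 0.0
time: 38.25
ee_pos: [0.5702, 0.1442, 0.1454]
eef_rot: [0.708, 0.706, -0.0, -0.001]
ft_force: [-1.4, -0.7, -1.1]
width: 0.0498
grip_force: 0.0
```

View pics/t4.png

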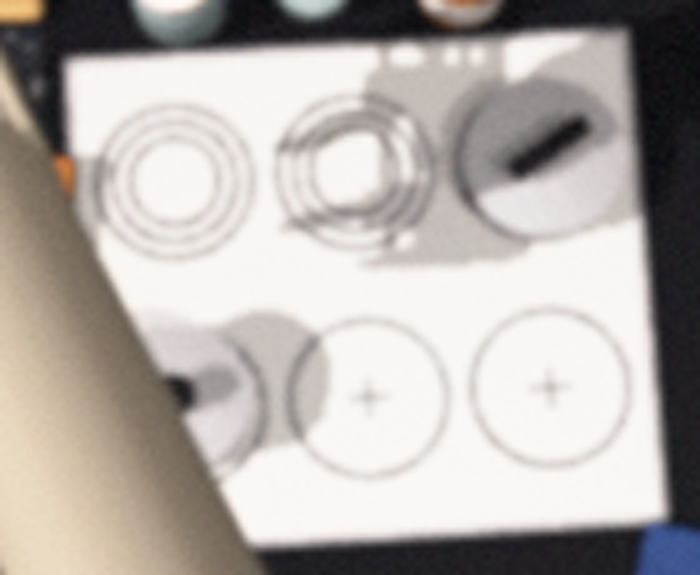

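pot_tall is on the left resting mark, partly hidden with its knob near (180,390). The wide pot's bar still runs from (515,172) to (588,124). Next I'll go to the wide pot.

```bash
python3 -m crank '-0.223 0.039 0 0 0.15;-0.223 0.039 0 0 0.15;-0.223 0.039 0 0 0.15;-0.223 0.039 0 0 0.15;-0.223 0.039 0 0 0.15;-0.223 0.039 0 0 0.15;-0.223 0.039 0 0 0.15;-0.223 0.039 0 0 0.15;0 0 0 -0.093 0.15;0 0 0 -0.093 0.15'; python3 -m crank '0 0 0 -0.093 0.15;0 0 0 -0.093 0.15;0 0 0 0 0.15;0 0 0 0 0.15'
python3 - <<'E'
from h import *
s=read_state(); print(s["joint_positions"].round(2))
p=s["ee_pos"]; M=R.from_quat(s["eef_rot"]).as_matrix()
print("move tool", M.T@(np.array([.633,-.2125,.10])-p)/.2)
c=cams.camera("wrist"); cv2.imwrite("pics/w2.png",np.array(c["img"]))
c=cams.camera("top"); im=np.array(c["img"])
U=lambda x,y,z=0:px2w(c,(x+.5)/5-.5+180,(y+.5)/5-.5+125,z)[:2]
print("bar",U(515,172,.068),U(588,124,.068))
g=cv2.cvtColor(im,cv2.COLOR_BGR2GRAY)
cv2.imwrite("pics/t5.png",cv2.resize(im[170:245,180:320],None,fx=5,fy=5,interpolation=cv2.INTER_CUBIC))
E
```

```text
time: 39.3
ee_pos: [0.6282, -0.214, 0.1467]
eef_rot: [0.596, 0.803, -0.0, -0.0]
ft_force: [0.2, -0.0, 0.1]
width: 0.0498
grip_force: 0.0
time: 39.7
ee_pos: [0.6288, -0.2122, 0.1472]
eef_rot: [0.476, 0.88, -0.0, -0.0]
ft_force: [0.3, -0.6, -0.4]
width: 0.0499
grip_force: 0.0
[ 0.61  0.51 -0.49  1.42  0.24  1.27  0.68]
move tool [-0.01282692  0.01665637  0.23589296]
bar [ 0.6165918 -0.1888299] [ 0.64948452 -0.2405525 ]
```

View pics/w2.png

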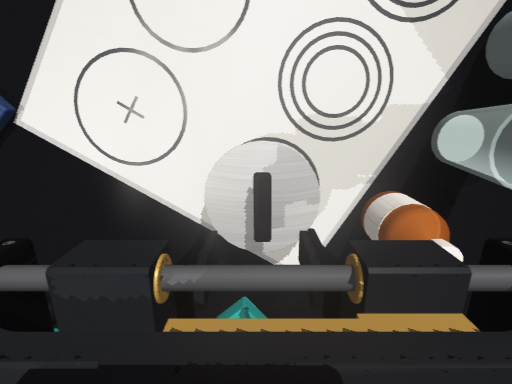

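View pics/t5.png

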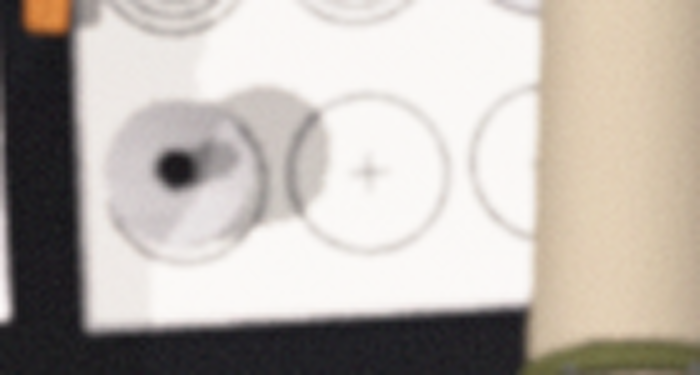

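w2 shows the bar upright at column 262, midway between the fingers. t5 shows the pot_tall knob at (177,169), inside its mark. I'll go down and grip the bar.

```bash
python3 -m crank '-0.013 0.017 0.2 0 0.15;0 0 0.2 0 0.15;0 0 0.1 0 0.15;0 0 0 0 0.15;0 0 0 0 -1;0 0 0 0 -1;0 0 0 0 -1;0 0 0 0 -1;0 0 0 0 -1;0 0 0 0 -1' 20
python3 - <<'E'
from h import *
s=read_state(); p=s["ee_pos"]; M=R.from_quat(s["eef_rot"]).as_matrix()
print("to rest0", M.T@(np.array([.4745,-.2165,p[2]])-p)/.2)
c=cams.camera("top")
print("tall",px2w(c,(177.5)/5-.5+180,(169.5)/5-.5+170,.076))
E
```

```text
time: 40.8
ee_pos: [0.6337, -0.2127, 0.0475]
eef_rot: [0.474, 0.881, -0.0, 0.0]
ft_force: [-1.1, -0.1, 2.1]
width: 0.016
grip_force: 20.0
to rest0 [ 4.22692017e-01 -6.74957526e-01 -3.03504255e-04]
tall [0.4668459  0.04478884 0.076     ]
```

```bash
python3 -m crank '0.015 -0.024 0 0 -1;0.03 -0.048 0 0 -1;0.03 -0.048 0 0 -1;0.03 -0.048 0 0 -1;0.03 -0.048 0 0 -1;0.03 -0.048 0 0 -1;0.03 -0.048 0 0 -1;0.03 -0.048 0 0 -1;0.03 -0.048 0 0 -1;0.03 -0.048 0 0 -1'; python3 -m crank '0.03 -0.048 0 0 -1;0.03 -0.048 0 0 -1;0.03 -0.048 0 0 -1;0.03 -0.048 0 0 -1;0.015 -0.024 0 0 -1;0 0 0 0 -1;0 0 0 0 -1'
python3 - <<'E'
from h import *
s=read_state(); p=s["ee_pos"]; M=R.from_quat(s["eef_rot"]).as_matrix()
print("to rest0", M.T@(np.array([.4745,-.2165,p[2]])-p)/.2)
E
```

```text
time: 41.85
ee_pos: [0.5256, -0.2154, 0.0475]
eef_rot: [0.474, 0.881, 0.0, 0.0]
ft_force: [4.6, -0.4, 3.5]
width: 0.0156
grip_force: 20.0
time: 42.55
ee_pos: [0.4737, -0.2168, 0.0474]
eef_rot: [0.474, 0.88, -0.001, -0.001]
ft_force: [-3.3, 0.8, 11.6]
width: 0.016
grip_force: 20.0
to rest0 [-1.05605989e-03  4.36149236e-03 -8.30792934e-06]
```

```bash
python3 -m crank '0 0 0 0 0.15;0 0 0 0 0.15;0 0 -0.15 0 0.15;0 0 -0.2 0 0.15;0 0 -0.2 0 0.15;0 0 0 0.0915 0.15;0 0 0 0.0915 0.15;0 0 0 0.0915 0.15;0 0 0 0.0915 0.15;0 0 0 0.0915 0.15'; python3 -m crank '0 0 0 0.0915 -1;0 0 0 0.0915 -1;0 0 0 0.0915 -1;0 0 0 0.0915 -1;0 0 0 0.0915 -1;0 0 0 0.0915 -1;0 0 0 0.0915 -1;0 0 0 0.0915 -1;0 0 0 0.0915 -1;0 0 0 0.0915 -1';python3 -m crank '0 -0.23 0 0 -1;0 -0.23 0 0 -1;0 -0.23 0 0 -1;0 -0.23 0 0 -1;0 -0.23 0 0 -1;0 -0.23 0 0 -1;0 -0.23 0 0 -1;0 -0.23 0 0 -1;0 0 0 0 -1'
python3 dish.py
python3 - <<'E'
from h import *
s=read_state(); print(s["ee_pos"],s["eef_rot"])
c=cams.camera("top"); im=np.array(c["img"])
cv2.imwrite("pics/t6.png",cv2.resize(im[120:250,80:320],None,fx=3.3,fy=3.3,interpolation=cv2.INTER_CUBIC))
E
```

```text
time: 43.55
ee_pos: [0.474, -0.2164, 0.1563]
eef_rot: [0.755, 0.655, -0.001, -0.001]
ft_force: [-0.1, 0.3, 0.0]
width: 0.05
grip_force: 0.0
time: 44.55
ee_pos: [0.474, -0.2164, 0.1562]
eef_rot: [1.0, -0.004, -0.001, -0.0]
ft_force: [0.1, 0.5, 0.2]
width: 0.0004
grip_force: 0.0
time: 45.45
ee_pos: [0.4737, 0.1578, 0.1567]
eef_rot: [1.0, 0.003, -0.001, -0.001]
ft_force: [-0.3, -0.8, -0.1]
width: 0.0004
grip_force: 0.0
[149 149   7   5  22] [0.66680192 0.27104819]
[0.47427789 0.15429805 0.15643438] [ 9.99997672e-01  1.90944688e-03 -9.86052131e-04 -1.91905900e-04]
```

View pics/t6.png

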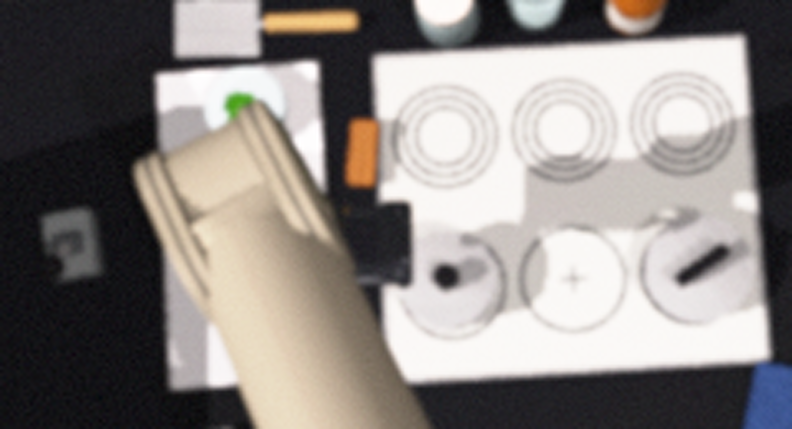

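t6 shows the pots on the left and right marks (knob at (446,276), bar from (677,280) to (728,246)). The light switch housing has corners (42,217), (93,208) and (102,274), with its ball near (53,268), leaning towards the robot.

Run:
```python
from h import *
c=cams.camera("top")
U=lambda x,y,z=0:px2w(c,(x+.5)/3.3-.5+80,(y+.5)/3.3-.5+120,z)[:2].round(4)
print("tall",U(446,276,.076),"bar",U(703,263,.068),"lid",U(700,270,.037))
a,b,d=U(42,217,.025),U(93,208,.025),U(102,274,.025);print(a,b,d,"centre",(a+d)/2,"ball",U(53,268,.083))
```

```text
tall [0.4672 0.0454] bar [ 0.4758 -0.2182] lid [ 0.4723 -0.2186]
[0.5458 0.4768] [0.5544 0.4232] [0.4835 0.4119] centre [0.51465 0.44435] ball [0.4833 0.4413]
```

```bash
python3 -m crank '-0.033 -0.242 0 0 -1;-0.033 -0.242 0 0 -1;-0.033 -0.242 0 0 -1;-0.033 -0.242 0 0 -1;-0.033 -0.242 0 0 -1;-0.033 -0.242 0 0 -1;0 0 0 0 -1;0 0 0.2 0 -1;0 0 0.19 0 -1;0 0 0 0 -1'; python3 dish.py
```

```text
time: 46.6
ee_pos: [0.4376, 0.4248, 0.0736]
eef_rot: [1.0, -0.002, -0.003, 0.004]
ft_force: [0.4, -1.3, -0.1]
width: 0.0003
grip_force: 0.0
[149 149  10   7  55] [0.66126728 0.26546605]
[147 175  10   9  58] [0.56226587 0.27027336]
[149 203   8   9  49] [0.46372584 0.26634533]
```

```bash
python3 -m crank '0 -0.095 0 0 -1;0 0 0 0 -1;0.05 0 0 0 -1;0.05 0 0 0 -1;0.05 0 0 0 -1;0.05 0 0 0 -1;0.05 0 0 0 -1;0.05 0 0 0 -1;0.05 0 0 0 -1;0.05 0 0 0 -1'; python3 -m crank '0.03 0 0 0 -1;0.03 0 0 0 -1;0 0 0 0 -1;0 0 0 0 -1'
```

```text
time: 47.65
ee_pos: [0.5193, 0.4485, 0.0785]
eef_rot: [1.0, -0.001, -0.001, -0.0]
ft_force: [-0.6, -0.1, -0.7]
width: 0.0003
grip_force: 0.7
time: 48.05
ee_pos: [0.5266, 0.4482, 0.0781]
eef_rot: [1.0, 0.0, -0.004, 0.002]
ft_force: [-16.6, -5.9, 7.0]
width: 0.0003
grip_force: 8.3
```

```bash
python3 -m crank '-0.2 0 0 0 -1;0 0 -0.2 0 -1;0 0 -0.2 0 -1;0 0 -0.2 0 -1;-0.2 -0.1 0 0 -1;-0.1 -0.1 0 0 -1;0 0 0 0 -1;0 0 0 0 -1'
python3 - <<'E'
from h import *
a=np.array(cams.camera("top")["img"]); b=np.array(cams.camera("scene")["img"])
a=cv2.resize(a[115:245,80:360],(800,371)); b=cv2.resize(b[130:330,130:450],None,fx=1.14,fy=1.14)
cv2.imwrite("pics/fin.png",np.vstack([a,cv2.copyMakeBorder(b,0,0,0,800-b.shape[1],cv2.BORDER_CONSTANT)]))
E
python3 dish.py
```

```text
time: 48.85
ee_pos: [0.4308, 0.4889, 0.199]
eef_rot: [1.0, -0.0, -0.0, 0.0]
ft_force: [0.1, -1.3, -0.0]
width: 0.001
grip_force: 0.0
[149 149  10   7  55] [0.66126728 0.26546605]
[147 175   9   9  54] [0.56223725 0.27074398]
[148 203   9   9  62] [0.46367853 0.26680164]
```

View pics/fin.png

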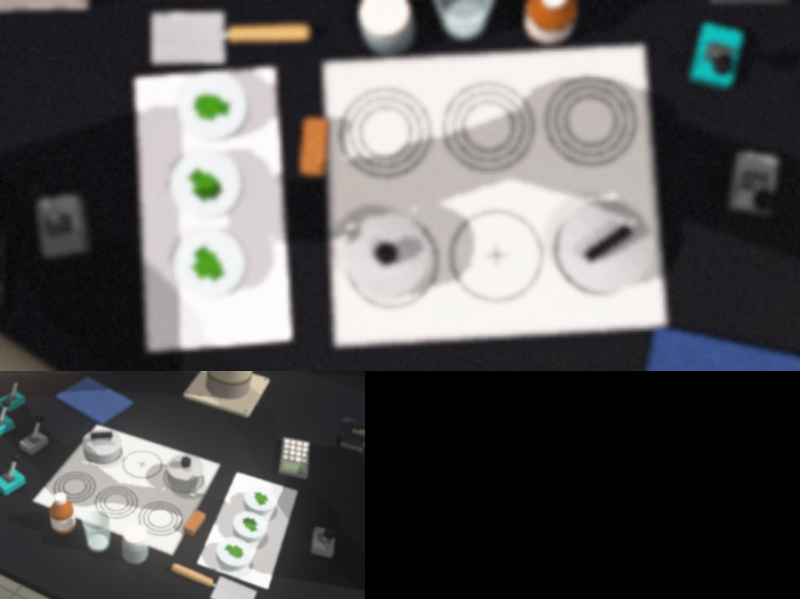

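The final view shows the dishes on the panel, both pots on their marks where I measured them, the heating lever towards the robot and the light lever pushed to its stop. I'll hand in.

```bash
python3 -c "
from bench import workorder
print(workorder.close_job())"
```

```text
the job is handed in; nothing more can be done
None
```

I handed the job in at about 49 s, with no verdict returned: the heating is off, three dishes are on the light panel, both pots are within a few millimetres of their resting-mark centres, and the light lever is pushed to its stop.

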